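# Load a tee bracket into the sloping drilling jig

### The arm

A 6-joint arm with a two-finger parallel gripper is mounted at the origin on the work surface. World frame = base frame: x ahead of the robot, y to its left, z up, the work surface at z = 0. Lengths are in m, angles in rad, forces in N, time in s.
With the tool pointing down it reaches from about 0.35 to 0.85 m from the base axis. Payload 8.1 kg.
Tool frame: the origin (TCP) lies midway between the tips of the shut fingers; the grasp point (between the pads) lies 19 mm behind it; z points along the fingers, y is the direction in which the jaws open and shut (so a half turn about z gives the same grasp; the last joint's range is limited). The gripper opens to 93 mm and grips with 3 to 60 N. Pads are 15 mm wide; open, the fingers measure 128 mm over their backs; the gripper's body (75 mm by 188 mm) begins 65 mm behind the grasp point.
Start: joints at [-1.351, 0.13, 1.488, -0, 1.523, -0.085], TCP at [0.18, -0.572, 0.219] pointing down, gripper open.
Joint ranges: [-2.96, 2.96], [-0.89, 2.26], [0.02, 2.5], [-1.34, 4.48], [0, 2.73], [-2.66, 2.66]. Speed limits (rad/s): [2.39, 2.39, 2.79, 3.14, 3.14, 3.14].

### API

Orientations are given as a unit quaternion [w, x, y, z].
In Python, from bench import env gives the robot as it stands.
- The arm moves only by the shell command python3 -m creep 'ROWS' [FORCE]. ROWS is JSON, a list of rows, each an object of numbers: "dx", "dy", "dz": the shift along the tool's x, y, z in m; "rx", "ry", "rz": the turn, a rotation vector about the tool's x, y, z in rad; "claw": the opening in per cent of the stroke, from 0 (shut) to 100 (fully open). In form: [{"dx": .., "dy": .., "dz": .., "rx": .., "ry": .., "rz": .., "claw": ..}, ...]. A call has 1 to 20 rows; each row shifts and turns the commanded pose from where the row before left it, along the tool's axes as they then stand; what a row does not reach is not made up. A row lasts 1/12 s, in which the tool goes at most 41.7 mm and 7.16 degrees, less where a joint would pass 70% of its speed; a pose out of reach is approached as far as the arm can. A call is refused whole if a number of a shift passes 0.0417 or a number of a turn 0.125, either way. A call with a gripper value outside its range is refused whole. The fingers move at their own pace and stop on an object; FORCE is the grip in N (left out, the last holds). Time passes only in rows, so rows that do not move let the fingers close. It gives the time, the measured TCP pose, the force and the opening at its end, in the units of the state.
- env.sense(): the state, without advancing time (a new reading comes with each control period).
- env.capture(name): name is "side" or "top" or "wrist"; returns a dict with "color" (480x640x3 uint8, red, green, blue), "vertical_fov" (degrees; the focal length in pixels is half the picture's height over the tangent of half this angle, whatever the lens; pixels are square), "cx", "cy" (the principal point, pixels), "extrinsics" (4x4, takes a point from world to camera coordinates). Camera axes: x right, y down, z forward; pixel columns grow to the right and rows downward; lengths in m; the calibration is good to about 2 mm. A picture is of the moment at which its call begins. There is no depth.
- env.close_job(): hands the job in, once; it reports no verdict.
Trained networks look in the newest picture that a camera, given by its name, has taken for a name from the list of things; names that differ only in an ending like _2 or _b are one class to them, and where a whole thing is asked for, a point or a joint stands for the part that bears it (a point fixed in the world has none). Each returns a list of dicts, best first, with "confidence" (0 to 1); they miss things now and then, are a little off and sometimes report something else, mostly with a low value. They report only what shows in the picture. A call takes as long as a camera call.
- env.regions_of(label, camera): "region" (480x640 bool, what is visible of it) and "extent" ([left, top, width, height] in pixels, round what is visible of it).
- env.place_of(label, camera): "xy" ([column, row] in pixels: a listed point, or the origin of a listed thing).
The state is a dict: "clock": time; "joint_positions": joint angles; "dq": joint speeds; "effort": joint torques, N m; "ee_pos": TCP position; "tool_rot": TCP orientation; "force": force on the tool from outside, world axes, zero at the start; "ft_torque": the same for the moment, N m; "grip_width": opening from 0.0 (shut) to 1.0 (fully open).
Only numpy, scipy, OpenCV 4.12 (cv2) and the standard library are available. Lean on these libraries where they do the work, as an engineer would, in place of code of your own. Each camera call takes 0.05 s, during which the arm holds its last target. There are 200 camera calls.

### The job

Take the steel tee bracket off the chipboard offcut and lay it flat on the sloping jig plate, long side along the lower rail, and let it slide down gently until it sits fully home in the corner against both the lower rail and the end stop, nudging it if it stops short. Let go of it, then push the clamp block against its free end until it presses the bracket with about 7 N, never more than 12 N, and stays pressed when you let go. Do not bang the bracket on the jig, and leave the other things where they are.

Things in the scene. Friction and masses are not known exactly. Their poses are not given: they have to be found in the camera images.
- bracket_mid (a point): The bracket's centre, 25 mm above its underside. x: along the base's long side and the web; y: across the web; z: up out of the base. The bracket is the same after a half turn about z.
- jig_plate: The sloping steel plate of the jig. Origin: the locating corner, on the plate's face where the inner faces of lower rail and end stop meet. x: up the plate away from the rail; y: along the rail, from the stop towards the clamp; z: square out of the plate. It slopes down towards the rail (about 17 deg) and towards the stop (about 15 deg). Spans x -16 to 135, y -16 to 235 mm.
- clamp_fin (a point): Centre of the clamp's upright handle fin: 12 mm thick along the travel, 30 mm wide across it, 42 mm tall, on the 50 mm long, 22 mm high block; the point is 43 mm above the plate's face, 36 mm behind the jaw, 21 mm below the fin's top. Axes as jig_plate.
- bracket: The loose tee bracket, bare steel, about 0.4 kg (varies): flat base plate 100 x 70 x 8 mm with one upright web 60 long x 8 thick x 42 mm tall along the middle of the base (total height 50 mm). Origin: centre of its underside. It lies on the offcut at first; pinch it across the web.
- jig: The whole jig: grey base 190 x 270 x 8 mm on the bench, four legs, and what it carries; origin at the centre of its underside. Fixed to the bench.
- offcut: Chipboard offcut 140 x 200 x 19 mm, fixed to the bench, origin at the centre of its underside; the bracket and the nut lie on it.
- nut: Bystander: round steel spacer nut, 34 mm wide, 16 mm tall, on the offcut beside the bracket.
- wrench: Bystander: wrench lying near the robot.
- driver: Bystander: red-handled screwdriver lying beyond.
- can: Bystander: grey spray can, 52 mm wide, 150 mm tall, standing beyond.
- flat_plate: Bystander: flat steel plate 100 x 70 x 8 mm, without a web, lying beyond.
- battery: Bystander: black battery pack 75 x 110 x 60 mm on the left.
- socket: Bystander: steel socket, 28 mm wide, 40 mm tall, standing on the right.
- seat (a point): Where bracket_mid is when the bracket is home: x 35, y 50, z 25 mm in the jig_plate frame (axes alike), base flat on the plate, long edge on the rail, short edge on the stop, web along y. The plate is oiled, friction about 0.16 to 0.28, not known: let go a little short of the corner, the bracket often slides home by itself, but it may stop short and need a nudge of a few newtons.
- rail_top (a point): Middle of the top of the lower rail, a dark bar 16 mm wide, 251 mm long, 10 mm high along the plate's low edge. Axes as jig_plate.
- stop_top (a point): Middle of the top of the end stop, a dark bar 16 mm wide, 95 mm long, 10 mm high, square to the rail at its low end. Axes as jig_plate.
- clamp: Clamp block with dark jaw pad 48 mm wide, 20 mm high in front. Origin: on the plate's face below the middle of the jaw's front face; axes as jig_plate. It slides only along y of jig_plate, y 175 (fully back) to 85 mm; it starts at 155 to 175 and meets a seated bracket's end at 100. It moves with a steady drag of about 5 N and stays where it is left; push beyond the drag presses on the bracket.

How it is judged:
On the way, in this order (a step that is already met when the one before it is completed fails the run):
1. the bracket sits home in the corner, let go, before the clamp touches it (x of bracket_mid in the frame of jig_plate between 0.033 and 0.037 m and y of bracket_mid in the frame of jig_plate between 0.048 and 0.052 m and z of bracket_mid in the frame of jig_plate below 0.027 m and angle between the x axis of bracket and the y axis of jig_plate, either way round below 0.04 rad and contact force between each of the fingers, clamp and bracket below 0.1 N), for 0.2 s.
2. the clamp is pushed so that it presses the seated bracket with at least 4 N (contact force between clamp and bracket above 4 N), for 0.15 s.
At the end, for the whole second after the job is handed in: The bracket lies flat in the locating corner (its centre within 2 mm of home along and across the rail and in height, within 0.04 rad), at rest and released, and the released clamp block still presses on it with more than 0.5 N (x of bracket_mid in the frame of jig_plate between 0.033 and 0.037 m and y of bracket_mid in the frame of jig_plate between 0.048 and 0.052 m and z of bracket_mid in the frame of jig_plate between 0.023 and 0.027 m and angle between the x axis of bracket and the y axis of jig_plate, either way round below 0.04 rad and angle between the z axis of bracket and the z axis of jig_plate, either way round below 0.04 rad and contact force between clamp and bracket above 0.5 N and linear speed of bracket below 0.01 m/s); the robot touches nothing.
It fails at once if the clamp is forced: more than 12 N on the bracket (contact force between clamp and bracket above 12 N).
It fails at once if the bracket is banged or forced against the jig: more than 60 N (contact force between bracket and jig_plate above 60 N).
It fails at once if another thing on the bench is moved more than 30 mm (distance of any of nut, wrench, driver, can, flat_plate, battery, socket from where it was at the start of the episode above 0.03 m).
It also fails if it takes over 72 s, if anything falls off the work surface, if the arm or the gripper's body presses on something with over 40 N, if the wrist force passes 120 N, or if a joint passes its speed limit or range.

## Working session

There is one attempt and no reset: what is moved stays moved. The work goes in short steps, Python scripts to look and compute and a shell command to move; the robot and the scene stay as the last step left them, time stands still between calls to the robot, and variables do not carry over. Pictures are saved under pics/ and viewed, about 8 in all and at most 12, crops included, and the job is handed in when it is done.

```bash
mkdir -p pics; ls; cat > h.py <<'E'
import numpy as np, cv2
from scipy.spatial.transform import Rotation as R
from bench import env
def q2r(q): return R.from_quat([q[1],q[2],q[3],q[0]])
def cam(n):
    c=env.capture(n); f=240/np.tan(np.radians(c["vertical_fov"])/2)
    c["K"]=np.array([[f,0,c["cx"]],[0,f,c["cy"]],[0,0,1]]); return c
def ray(c,xy):
    E=c["extrinsics"]; Rm=E[:3,:3]; d=Rm.T@np.linalg.inv(c["K"])@np.array([xy[0],xy[1],1.]); return -Rm.T@E[:3,3], d/np.linalg.norm(d)
def tri(rays):
    A=0;b=0
    for o,d in rays:
        P=np.eye(3)-np.outer(d,d); A=A+P; b=b+P@o
    x=np.linalg.solve(A,b); return x,[np.linalg.norm((np.eye(3)-np.outer(d,d))@(x-o)) for o,d in rays]
def proj(c,p):
    E=c["extrinsics"]; q=c["K"]@(E[:3,:3]@np.asarray(p)+E[:3,3]); return q[:2]/q[2]
def save(c,n): cv2.imwrite("pics/"+n,cv2.cvtColor(c["color"],cv2.COLOR_RGB2BGR))
E
python3 - <<'E'
from h import *
s=env.sense(); print(s)
C={}
for n in("side","top"):
    C[n]=cam(n); save(C[n],n+"0.png"); print(n,ray(C[n],(320,240)))
for l in["bracket_mid","bracket","jig_plate","clamp_fin","clamp","seat","rail_top","stop_top","jig","offcut","nut"]:
    r=[];
    for n in C:
        p=env.place_of(l,n)
        if p: r.append(ray(C[n],p[0]["xy"])); print(l,n,np.round(p[0]["xy"],1),round(p[0]["confidence"],2))
    if len(r)==2: x,e=tri(r); print("   ",x.round(4),np.round(e,4))
E
```

```text
pics
{'clock': 0.0, 'joint_positions': array([-1.35141712e+00,  1.31153348e-01,  1.48930071e+00, -9.39292492e-07,
        1.52301326e+00, -8.54374960e-02]), 'dq': array([-0.00014144, -0.00106122, -0.00100432,  0.00078117,  0.00055576,
        0.00049139]), 'effort': array([-2.75764805e-04, -5.59845829e+01, -4.91757846e+01,  7.67926709e-02,
        3.55977821e-02, -1.77231482e-04]), 'ee_pos': array([ 0.17994235, -0.57176655,  0.21758037]), 'tool_rot': array([-9.35197627e-04,  9.88407874e-01,  1.51818960e-01, -6.31949305e-05]), 'force': array([ 0.96529044,  0.28236238, -1.09537065]), 'ft_torque': array([-0.05911122, -0.02258463,  0.0742699 ]), 'grip_width': 0.9978395742729455}
side (array([ 0.30749556, -0.97855042,  1.01091665]), array([ 0.21551403,  0.73173959, -0.64661493]))
top (array([0.37168889, 0.02585891, 1.29689818]), array([ 0.1838506 , -0.0491483 , -0.98172471]))
bracket_mid side [321.  346.8] 0.92
bracket_mid top [401.8 272. ] 0.74
    [ 0.5109 -0.2698  0.0487] [0.0004 0.0004]
bracket side [321.4 352.5] 0.86
bracket top [398.8 273.8] 0.95
    [ 0.5104 -0.2672  0.0225] [0.002
[... 176 characters left out ...]
.2] 0.78
    [0.4974 0.2759 0.1373] [0.0008 0.0008]
clamp side [274.1 208.7] 0.73
clamp top [221.9 269.9] 0.75
    [0.5173 0.234  0.1048] [0.0032 0.0032]
seat side [282.  233.7] 0.8
seat top [263.7 270.5] 0.69
    [0.5146 0.1215 0.0944] [0.0018 0.0018]
rail_top side [265.4 226.4] 0.66
rail_top top [244.2 284.4] 0.86
    [0.477  0.1748 0.0911] [0.0016 0.0016]
stop_top side [289.4 245.3] 0.83
stop_top top [285.8 261.8] 0.72
    [0.5295 0.0615 0.0974] [0.0064 0.0064]
jig side [286.  244.3] 0.69
jig top [245.4 264.8] 0.86
    [ 0.5398  0.1841 -0.0035] [0.0019 0.0019]
offcut top [388.8 274.1] 0.62
nut side [298.  329.2] 0.42
nut top [364.1 285.7] 0.41
    [ 0.478  -0.1665  0.0074] [0.0024 0.0024]
```

View pics/side0.png

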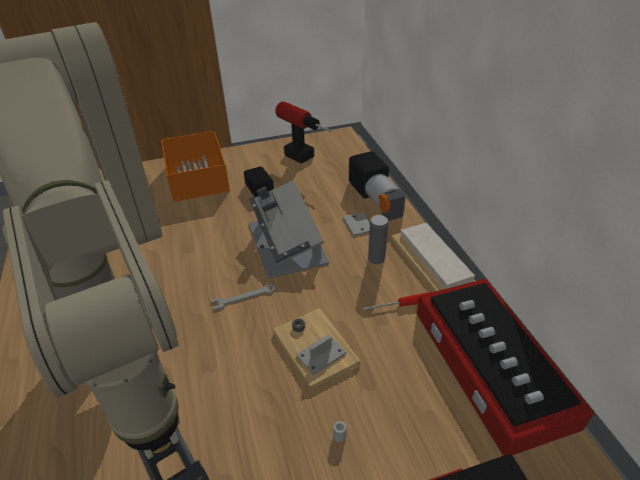

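View pics/top0.png

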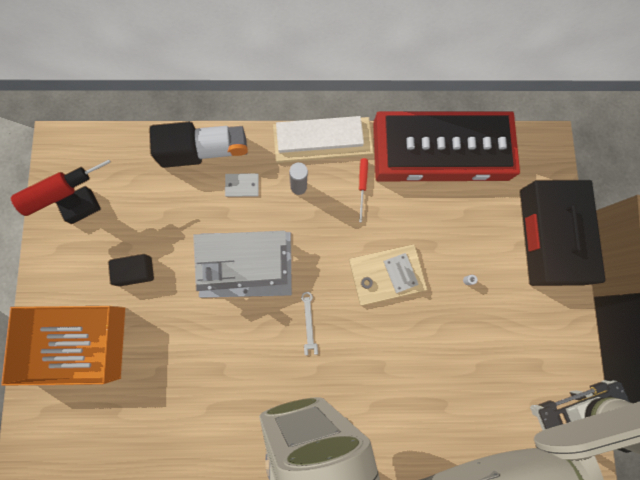

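```bash
cat > jig.py <<'E'
from h import *
from scipy.optimize import least_squares
def Rj(yaw,a,b):
    # plate x has elevation a, plate y elevation b, azimuth of y = yaw
    y=np.array([np.cos(b)*np.cos(yaw),np.cos(b)*np.sin(yaw),np.sin(b)])
    # x: perpendicular to y with z comp sin a
    h=np.array([np.sin(yaw),-np.cos(yaw),0]); v=np.cross(h,y); v*=np.sign(v[2])
    k=np.sin(a)/v[2]; x=k*v+np.sqrt(1-k*k)*h
    return np.stack([x,y,np.cross(x,y)],1)
PTS={"jig_plate":(0,0,0),"seat":(.035,.05,.025),"rail_top":(-.008,.1095,.01)}
def fit(obs,p0):
    # obs: list of (cam,label,xy,weight); params: origin, yaw, a, b, clampy, clampx
    def res(p):
        M=Rj(p[3],p[4],p[5]); r=[]
        for c,l,xy,w in obs:
            if l in PTS: q=PTS[l]
            elif l=="clamp_fin": q=(p[7],p[6]+.036,.043)
            elif l=="clamp": q=(p[7],p[6],0)
            elif l=="stop_top": q=(p[8],-.008,.01)
            r+=list(w*(proj(c,p[:3]+M@np.array(q))-xy))
        return np.r_[r,(p[4]-np.radians(17))/.01,(p[5]-np.radians(15))/.01,(p[6]-.165)/.01,(p[7]-.035)/.01,(p[8]-.0475)/.01]
    return least_squares(res,p0,loss="soft_l1",f_scale=2.)
E
python3 - <<'E'
from jig import *
C={n:cam(n) for n in("side","top")}
obs=[(C[n],l,np.array(p[0]["xy"]),1) for n in C for l in["jig_plate","seat","rail_top","clamp_fin","clamp","stop_top"] for p in[env.place_of(l,n)] if p]
f=fit(obs,[.5,.07,.08,1.5,.3,.26,.165,.035,.0475]); p=f.x
print(p.round(4),f.cost); 
M=Rj(*p[3:6]); print(M.round(3))
for (c,l,xy,w),r in zip(obs,f.fun[:2*len(obs)].reshape(-1,2)): print(l,r.round(1))
for n in C:
    g=env.regions_of("bracket",n)[0]["region"].astype(np.uint8)
    if n=="top":
        ct=cv2.minAreaRect(np.argwhere(g)[:,::-1].astype(np.float32)); b=cv2.boxPoints(ct)
        W=[]
        for q in b:
            o,d=ray(C[n],q); W.append(o+d*(.027-o[2])/d[2])
        W=np.array(W); print(W.round(4)); 
        for i in(0,1): e=W[i+1]-W[i]; print(np.linalg.norm(e),np.degrees(np.arctan2(e[1],e[0])))
cr=C["top"]["color"][235:315,340:440]; cv2.imwrite("pics/t1.png",cv2.resize(cr[:,:,::-1],None,fx=6,fy=6))
E
```

```text
[0.4951 0.0751 0.054  1.6576 0.2988 0.2555 0.1646 0.0304 0.0433] 180.20587438968025
[[ 0.956 -0.084 -0.282]
 [ 0.006  0.964 -0.266]
 [ 0.294  0.253  0.922]]
jig_plate [ 1.  -0.8]
seat [ 1.6 -0.7]
rail_top [-0.1  1.4]
clamp_fin [-29.3 -53.5]
clamp [-0.5  1.8]
stop_top [-0.2  1.2]
jig_plate [-2.9  3.3]
seat [0.  0.1]
rail_top [-0.   0.4]
clamp_fin [ 3.3 -4.2]
clamp [-0.9 -0.1]
stop_top [ 0.6 -0.8]
[[ 0.5483 -0.2179  0.027 ]
 [ 0.5755 -0.2868  0.027 ]
 [ 0.478  -0.3211  0.027 ]
 [ 0.4517 -0.2529  0.027 ]]
0.07406912990914936 -68.46613440946543
0.10333810132459847 -160.64153681052227
```

View pics/t1.png

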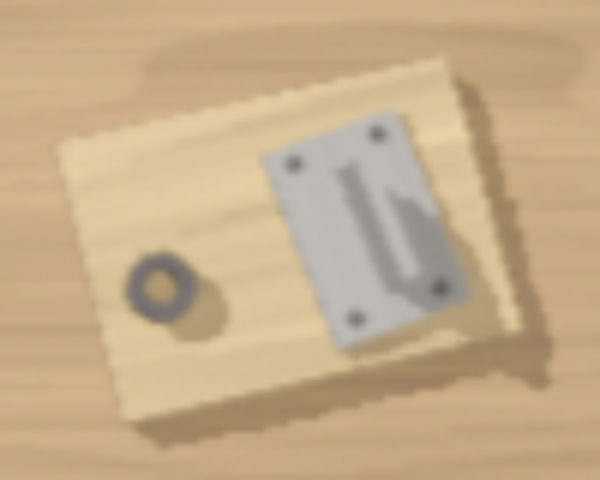

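```bash
python3 -m creep '[{"dx":0.0255,"dy":-0.0118,"claw":35},{"dx":0.0255,"dy":-0.0118},{"dx":0.0255,"dy":-0.0118},{"dx":0.0255,"dy":-0.0118},{"dx":0.0255,"dy":-0.0118},{"dx":0.0255,"dy":-0.0118},{"dx":0.0255,"dy":-0.0118},{"dx":0.0255,"dy":-0.0118},{"dx":0.0255,"dy":-0.0118},{"dx":0.0255,"dy":-0.0118},{"dx":0.0255,"dy":-0.0118},{"dx":0.0255,"dy":-0.0118},{"dx":0.0255,"dy":-0.0118},{"dx":0.0255,"dy":-0.0118},{"dx":0.0255,"dy":-0.0118},{"dx":0.0255,"dy":-0.0118},{},{},{}]' 20
cat > look.py <<'E'
from h import *
import sys
c=cam("wrist"); save(c,sys.argv[1]); s=env.sense()
print(s["ee_pos"].round(4),q2r(s["tool_rot"]).as_matrix().round(3).tolist(),s["force"].round(2),s["grip_width"],"cam",ray(c,(320,240)))
for l in["bracket_mid","bracket","nut"]:
    p=env.place_of(l,"wrist")
    if p:
        z={"bracket_mid":.044,"bracket":.019,"nut":.019}[l]; o,d=ray(c,p[0]["xy"]); print(l,p[0]["xy"],p[0]["confidence"],(o+d*(z-o[2])/d[2]).round(4))
E
python3 look.py w1.png
```

```text
[ 0.1801 -0.5723  0.2187] [[0.954, 0.3, -0.0], [0.3, -0.954, -0.0], [-0.0, 0.0, -1.0]] [ 0.11 -0.55 -0.45] 1.000269549258945 cam (array([ 0.25976509, -0.54729416,  0.38379454]), array([-0.29551598, -0.10209994, -0.94986626]))invalid input
```

View pics/w1.png

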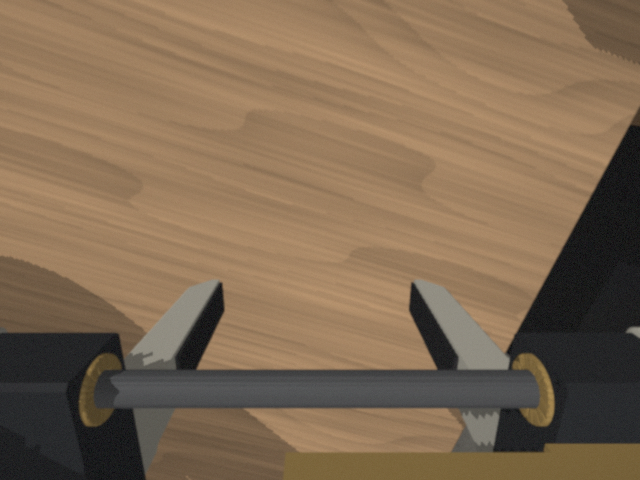

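The move was refused; the wrist picture shows only bare bench between the open fingers at (220,285) and (412,285). I'll try rows with every field given.

```bash
python3 -m creep '[{"dx":0.0255,"dy":-0.0118,"dz":0,"rx":0,"ry":0,"rz":0,"claw":35}]' 20; python3 -m creep '[{"dx":0.0255,"dy":-0.0118,"claw":35}]'
```

```text
clock: 2.28
ee_pos: [0.1982, -0.5553, 0.2185]
tool_rot: [0.0, 0.989, 0.15, -0.001]
force: [0.9, 0.6, -0.0]
grip_width: 0.963invalid input
```

```bash
python3 -m creep '[{"dx":0.0255,"dy":-0.0118,"dz":0,"rx":0,"ry":0,"rz":0,"claw":35},{"dx":0.0255,"dy":-0.0118,"dz":0,"rx":0,"ry":0,"rz":0,"claw":35},{"dx":0.0255,"dy":-0.0118,"dz":0,"rx":0,"ry":0,"rz":0,"claw":35},{"dx":0.0255,"dy":-0.0118,"dz":0,"rx":0,"ry":0,"rz":0,"claw":35},{"dx":0.0255,"dy":-0.0118,"dz":0,"rx":0,"ry":0,"rz":0,"claw":35},{"dx":0.0255,"dy":-0.0118,"dz":0,"rx":0,"ry":0,"rz":0,"claw":35},{"dx":0.0255,"dy":-0.0118,"dz":0,"rx":0,"ry":0,"rz":0,"claw":35},{"dx":0.0255,"dy":-0.0118,"dz":0,"rx":0,"ry":0,"rz":0,"claw":35},{"dx":0.0255,"dy":-0.0118,"dz":0,"rx":0,"ry":0,"rz":0,"claw":35},{"dx":0.0255,"dy":-0.0118,"dz":0,"rx":0,"ry":0,"rz":0,"claw":35},{"dx":0.0255,"dy":-0.0118,"dz":0,"rx":0,"ry":0,"rz":0,"claw":35},{"dx":0.0255,"dy":-0.0118,"dz":0,"rx":0,"ry":0,"rz":0,"claw":35},{"dx":0.0255,"dy":-0.0118,"dz":0,"rx":0,"ry":0,"rz":0,"claw":35},{"dx":0.0255,"dy":-0.0118,"dz":0,"rx":0,"ry":0,"rz":0,"claw":35},{"dx":0.0255,"dy":-0.0118,"dz":0,"rx":0,"ry":0,"rz":0,"claw":35},{"dx":0,"dy":0,"dz":0,"rx":0,"ry":0,"rz":0,"claw":35},{"dx":0,"dy":0,"dz":0,"rx":0,"ry":0,"rz":0,"claw":35}]'
python3 look.py w2.png
```

```text
clock: 3.7
ee_pos: [0.5134, -0.2687, 0.2185]
tool_rot: [-0.0, 0.988, 0.153, -0.0]
force: [-0.0, -0.0, -0.7]
grip_width: 0.349
[ 0.5126 -0.2696  0.2185] [[0.954, 0.301, -0.0], [0.301, -0.954, -0.0], [-0.001, 0.0, -1.0]] [-0.15  0.02 -0.03] 0.3497418072653321 cam (array([ 0.59300452, -0.24346998,  0.38364053]), array([-0.29547625, -0.10283606, -0.94979921]))
bracket_mid [318.8, 216.7] 0.89 [ 0.5093 -0.272   0.044 ]
bracket [317.5, 209.0] 0.74 [ 0.5104 -0.2704  0.019 ]
nut [213.0, 208.5] 0.72 [ 0.4788 -0.1689  0.019 ]
```

View pics/w2.png

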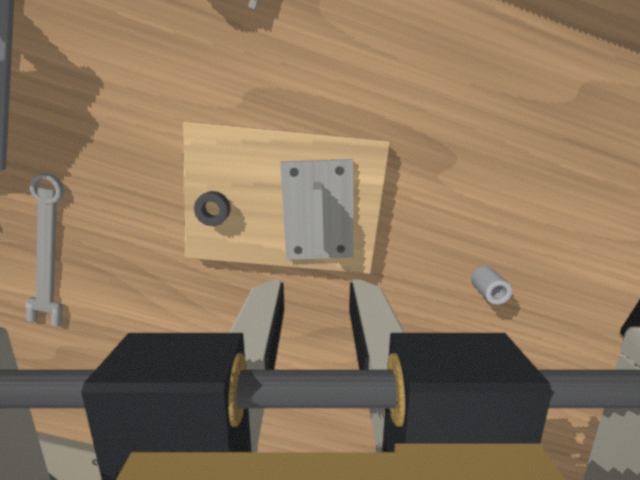

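The wrist view shows the bracket at (318,210), web along the picture's vertical, leaning about 0.04 rad left; the nut is at (212,208), clear of the part-open fingers.

```bash
python3 -m creep '[{"dx":-0.0033,"dy":0.0005,"dz":0.0186,"rx":0,"ry":0,"rz":-0.04,"claw":35},{"dx":0,"dy":0,"dz":0.0186,"rx":0,"ry":0,"rz":0,"claw":35},{"dx":0,"dy":0,"dz":0.0186,"rx":0,"ry":0,"rz":0,"claw":35},{"dx":0,"dy":0,"dz":0.0186,"rx":0,"ry":0,"rz":0,"claw":35},{"dx":0,"dy":0,"dz":0.0186,"rx":0,"ry":0,"rz":0,"claw":35},{"dx":0,"dy":0,"dz":0.0186,"rx":0,"ry":0,"rz":0,"claw":35},{"dx":0,"dy":0,"dz":0.0186,"rx":0,"ry":0,"rz":0,"claw":35},{"dx":0,"dy":0,"dz":0.0186,"rx":0,"ry":0,"rz":0,"claw":35},{"dx":0,"dy":0,"dz":0.0186,"rx":0,"ry":0,"rz":0,"claw":35},{"dx":0,"dy":0,"dz":0.0186,"rx":0,"ry":0,"rz":0,"claw":35},{"dx":0,"dy":0,"dz":0,"rx":0,"ry":0,"rz":0,"claw":35},{"dx":0,"dy":0,"dz":0,"rx":0,"ry":0,"rz":0,"claw":35}]'
python3 -m creep '[{"dx":0,"dy":0,"dz":0,"rx":0,"ry":0,"rz":0,"claw":0},{"dx":0,"dy":0,"dz":0,"rx":0,"ry":0,"rz":0,"claw":0},{"dx":0,"dy":0,"dz":0,"rx":0,"ry":0,"rz":0,"claw":0},{"dx":0,"dy":0,"dz":0,"rx":0,"ry":0,"rz":0,"claw":0},{"dx":0,"dy":0,"dz":0,"rx":0,"ry":0,"rz":0,"claw":0},{"dx":0,"dy":0,"dz":0,"rx":0,"ry":0,"rz":0,"claw":0},{"dx":0,"dy":0,"dz":0,"rx":0,"ry":0,"rz":0,"claw":0},{"dx":0,"dy":0,"dz":0,"rx":0,"ry":0,"rz":0,"claw":0}]' 25
```

```text
clock: 4.9
ee_pos: [0.5081, -0.2714, 0.0318]
tool_rot: [-0.001, 0.985, 0.171, -0.001]
force: [0.5, 0.2, -0.2]
grip_width: 0.35
clock: 5.57
ee_pos: [0.5103, -0.2717, 0.0338]
tool_rot: [0.001, 0.985, 0.172, 0.001]
force: [-1.6, -0.2, 5.5]
grip_width: 0.084
```

```bash
python3 -m creep '[{"dx":0,"dy":0,"dz":-0.01,"rx":0,"ry":0,"rz":0,"claw":0},{"dx":0,"dy":0,"dz":-0.018,"rx":0,"ry":0,"rz":0,"claw":0},{"dx":0,"dy":0,"dz":-0.018,"rx":0,"ry":0,"rz":0,"claw":0},{"dx":0,"dy":0,"dz":-0.018,"rx":0,"ry":0,"rz":0,"claw":0},{"dx":0,"dy":0,"dz":-0.018,"rx":0,"ry":0,"rz":-0.1,"claw":0},{"dx":0,"dy":0,"dz":-0.018,"rx":0,"ry":0,"rz":-0.1,"claw":0},{"dx":0,"dy":0,"dz":-0.018,"rx":0,"ry":0,"rz":-0.1,"claw":0},{"dx":0,"dy":0,"dz":-0.018,"rx":0,"ry":0,"rz":-0.1,"claw":0},{"dx":0,"dy":0,"dz":-0.018,"rx":0,"ry":0,"rz":-0.1,"claw":0},{"dx":0,"dy":0,"dz":-0.018,"rx":0,"ry":0,"rz":-0.1,"claw":0},{"dx":0,"dy":0,"dz":-0.018,"rx":0,"ry":0,"rz":-0.1,"claw":0},{"dx":0,"dy":0,"dz":-0.018,"rx":0,"ry":0,"rz":-0.1,"claw":0},{"dx":0,"dy":0,"dz":-0.018,"rx":0,"ry":0,"rz":-0.1,"claw":0},{"dx":0,"dy":0,"dz":-0.018,"rx":0,"ry":0,"rz":-0.1,"claw":0},{"dx":0,"dy":0,"dz":0,"rx":0,"ry":0,"rz":-0.1,"claw":0},{"dx":0,"dy":0,"dz":0,"rx":0,"ry":0,"rz":-0.1,"claw":0},{"dx":0,"dy":0,"dz":0,"rx":0,"ry":0,"rz":-0.05,"claw":0},{"dx":0,"dy":0,"dz":0,"rx":0,"ry":0,"rz":0,"claw":0}]'
python3 - <<'E'
from h import *
s=env.sense(); M=q2r(s["tool_rot"]).as_matrix(); print(s["ee_pos"],M.round(3).tolist(),s["joint_positions"].round(2),s["force"])
C={n:cam(n) for n in("side","top","wrist")}
for l in("bracket_mid","bracket"):
    r=[]
    for n in C:
        p=env.place_of(l,n); print(l,n,p[:1])
        if p and p[0]["confidence"]>.5:r.append(ray(C[n],p[0]["xy"]))
    if len(r)>1:
        x,e=tri(r); print(x,e,"in tool",(M.T@(x-s["ee_pos"])).round(4))
E
```

```text
clock: 7.07
ee_pos: [0.5091, -0.2709, 0.2763]
tool_rot: [-0.001, 0.698, 0.716, -0.0]
force: [-0.5, 0.5, -3.3]
grip_width: 0.086
[ 0.50912034 -0.27085733  0.27628105] [[-0.027, 1.0, -0.001], [1.0, 0.027, 0.001], [0.001, -0.001, -1.0]] [-0.58  0.05  1.47 -0.    1.62 -0.6 ] [-0.46042063  0.4814699  -3.28778533]
bracket_mid side [{'xy': [265.3, 226.9], 'confidence': 0.69}]
bracket_mid top [{'xy': [281.6, 277.2], 'confidence': 0.36}]
bracket_mid wrist [{'xy': [315.9, 306.1], 'confidence': 0.63}]
[ 0.46479974 -0.20714121  0.39379444] [np.float64(0.04284806062891645), np.float64(0.04284806062891641)] in tool [ 0.065  -0.0428 -0.1174]
bracket side [{'xy': [317.1, 283.6], 'confidence': 0.74}]
bracket top [{'xy': [425.2, 264.9], 'confidence': 0.69}]
bracket wrist [{'xy': [317.8, 283.3], 'confidence': 0.79}]
[ 0.50626057 -0.27136605  0.26643875] [np.float64(0.0011385857594163203), np.float64(0.00496625151166696), np.float64(0.004251503624075793)] in tool [-0.0004 -0.0029  0.0098]
```

```bash
python3 -m creep '[{"dx":0.015,"dy":0,"dz":0,"rx":0,"ry":0,"rz":0,"claw":0},{"dx":0.0275,"dy":0,"dz":0,"rx":0,"ry":0,"rz":0,"claw":0},{"dx":0.0275,"dy":0,"dz":0,"rx":0,"ry":0,"rz":0,"claw":0},{"dx":0.0275,"dy":0,"dz":0,"rx":0,"ry":0,"rz":0,"claw":0},{"dx":0.0275,"dy":0,"dz":0,"rx":0,"ry":0,"rz":0,"claw":0},{"dx":0.0275,"dy":0,"dz":0,"rx":0,"ry":0,"rz":0,"claw":0},{"dx":0.0275,"dy":0,"dz":0,"rx":0,"ry":0,"rz":0,"claw":0},{"dx":0.0275,"dy":0,"dz":0,"rx":0,"ry":0,"rz":0,"claw":0},{"dx":0.0275,"dy":0,"dz":0,"rx":0,"ry":0,"rz":0,"claw":0},{"dx":0.0275,"dy":0,"dz":0,"rx":0,"ry":0,"rz":0,"claw":0},{"dx":0.0275,"dy":0,"dz":0,"rx":0,"ry":0,"rz":0,"claw":0},{"dx":0.0275,"dy":0,"dz":0,"rx":0,"ry":0,"rz":0,"claw":0},{"dx":0.015,"dy":0,"dz":0,"rx":0,"ry":0,"rz":0,"claw":0},{"dx":0,"dy":0,"dz":0,"rx":0,"ry":0,"rz":0,"claw":0},{"dx":0,"dy":0,"dz":0,"rx":0,"ry":0,"rz":0,"claw":0}]'
cat > jl.py <<'E'
from jig import *
import sys
def measure(name,p0=[.495,.075,.054,1.6,.3,.26,.165,.035,.0475],cams=("side","top","wrist"),N=1):
    obs=[]
    for k in range(N):
        C={n:cam(n) for n in cams}
        for n in C:
            for l in["jig_plate","seat","rail_top","clamp_fin","clamp","stop_top"]:
                p=env.place_of(l,n)
                if p and p[0]["confidence"]>.5: obs.append((C[n],n,l,np.array(p[0]["xy"])))
    o=[(c,l,xy,(.5 if n=="wrist" else 1)) for c,n,l,xy in obs]
    f=fit(o,p0)
    print("fit",f.x.round(4).tolist(),round(f.cost,1))
    for (c,n,l,xy),r in zip(obs,f.fun[:2*len(obs)].reshape(-1,2)): print(n,l,xy.round(0),r.round(1))
    if "wrist" in C and name: save(C["wrist"],name)
    return f.x,C
E
python3 - <<'E'
from jl import *
x,C=measure("w3.png"); np.save("jig.npy",x)
s=env.sense();print(s["ee_pos"],q2r(s["tool_rot"]).as_matrix().round(3).tolist()); print(Rj(*x[3:6]).round(3))
E
```

```text
clock: 8.77
ee_pos: [0.5013, 0.0622, 0.2767]
tool_rot: [0.0, 0.698, 0.716, 0.0]
force: [0.3, -0.8, -4.1]
grip_width: 0.08
fit [0.4941, 0.0785, 0.0524, 1.6386, 0.2934, 0.2639, 0.1553, 0.0318, 0.0454] 605.9
side jig_plate [279. 257.] [ 0.1 -1.3]
side seat [281. 233.] [ 1.4 -0.4]
side rail_top [264. 224.] [0.3 1.7]
side clamp_fin [262. 194.] [2.8 0.9]
side stop_top [293. 248.] [0.9 1.2]
top jig_plate [282. 278.] [-1.9  0.3]
top seat [266. 267.] [-1.7  1.6]
top rail_top [242. 284.] [ 0.2 -0.3]
top clamp_fin [204. 275.] [ 7.9 -1.4]
top clamp [220. 272.] [ 4.7 -2.4]
wrist jig_plate [310. 182.] [0.1 1.7]
wrist seat [338. 148.] [-0.9  1. ]
wrist rail_top [292.  77.] [ 0.3 -0.4]
wrist clamp_fin [498. 355.] [ -88.1 -200.9]
wrist stop_top [350. 201.] [-0.1 -0.6]
[0.50163614 0.06117708 0.27664085] [[-0.024, 1.0, -0.0], [1.0, 0.024, 0.0], [0.0, -0.0, -1.0]]
[[ 0.957 -0.065 -0.282]
 [-0.013  0.963 -0.269]
 [ 0.289  0.261  0.921]]
```

View pics/w3.png

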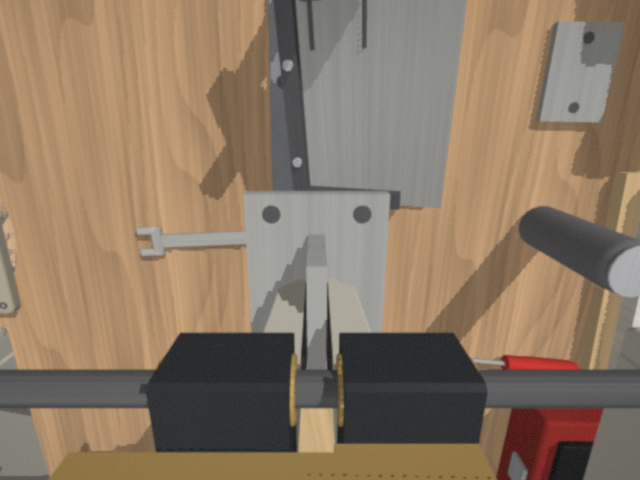

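The bracket's front edge is at row 192 (245–390), well held; the jig corner shows at about (308,186), rail inner edge running up to (296,0), stop ending at (400,205).

```bash
sed -i 's/loss="soft_l1"/loss="cauchy"/' jig.py
cat > go.py <<'E'
from jig import *
TCPZ=-.0125 # tcp is 12.5mm above underside => tool z
def plan(x,local,n):
    "rows for tcp to reach local plate point (tcp) with plate-aligned orientation"
    M=Rj(*x[3:6]); s=env.sense(); T=q2r(s["tool_rot"]).as_matrix()
    G=np.stack([M[:,1],M[:,0],-M[:,2]],1)
    rv=R.from_matrix(T.T@G).as_rotvec(); d=x[:3]+M@np.array(local)-s["ee_pos"]
    print("now local tcp",(M.T@(s["ee_pos"]-x[:3])).round(4),"rotvec",rv.round(4),"shift cur tool",(T.T@d).round(4),"shift goal tool",(G.T@d).round(4), "force plate",(M.T@s["force"]).round(2),"grip",round(s["grip_width"],3),"t",s["clock"])
E
python3 - <<'E'
from jl import *; from go import *
x,C=measure(None,N=2); np.save("jig.npy",x)
plan(x,(.043,.060,.08),1)
E
```

```text
fit [0.4943, 0.0786, 0.0464, 1.641, 0.297, 0.2582, 0.1695, 0.0263, 0.0457] 146.7
side jig_plate [279. 258.] [ 0.6 -1.5]
side seat [285. 235.] [-2.6 -0.6]
side rail_top [266. 228.] [-1.6  0.2]
side clamp_fin [342. 435.] [ -80.1 -241.4]
side stop_top [290. 249.] [3.6 2.3]
top jig_plate [133. 267.] [147.5  12.2]
top seat [266. 266.] [-1.1  2.5]
top rail_top [243. 287.] [-0.8 -2.2]
top clamp_fin [206. 276.] [ 0.8 -0.4]
top clamp [220. 272.] [0.  0.3]
wrist jig_plate [310. 182.] [0.1 1. ]
wrist seat [340. 151.] [-2.3 -0.9]
wrist rail_top [287.  76.] [2.9 0.8]
wrist clamp_fin [336. 148.] [ -11.8 -108. ]
wrist clamp [310. 182.] [ 10.  -93.1]
wrist stop_top [351. 200.] [-0.3 -0.6]
side jig_plate [281. 257.] [-1.8  0.3]
side seat [281. 236.] [ 1.1 -1.8]
side rail_top [268. 227.] [-3.3  0.7]
side clamp_fin [263. 198.] [-0.7 -4.8]
side stop_top [292. 250.] [1.8 1.2]
top jig_plate [282. 275.] [-1.4  3.6]
top seat [267. 266.] [-2.2  2.8]
top rail_top [242. 285.] [ 0.3 -0.4]
top clamp_fin [205. 277.] [ 1.7 -1.1]
top clamp [221. 272.] [-1.2  0.6]
wrist jig_plate [308. 182.] [1.5 1.3]
wrist seat [334. 148.] [0.5 0.5]
wrist rail_top [291.  76.] [0.6 0.6]
wrist stop_top [351. 200.] [-0.3 -0.3]
now local tcp [0.0745 0.0414 0.2147] rotvec [-0.2998  0.2631 -0.0059] shift cur tool [0.0536 0.0082 0.1286] shift goal tool [ 0.0186 -0.0315  0.1347] force plate [-1.66 -1.64 -4.2 ] grip 0.088 t 11.9167
```

```bash
python3 -m creep '[{"dx":0.0134,"dy":0.002,"dz":0.012,"rx":0,"ry":0,"rz":0,"claw":0},{"dx":0.0134,"dy":0.002,"dz":0.02,"rx":0,"ry":0,"rz":0,"claw":0},{"dx":0.0134,"dy":0.002,"dz":0.02,"rx":0,"ry":0,"rz":0,"claw":0},{"dx":0.0134,"dy":0.002,"dz":0.02,"rx":0,"ry":0,"rz":0,"claw":0},{"dx":0,"dy":0,"dz":0.02,"rx":0,"ry":0,"rz":0,"claw":0},{"dx":0,"dy":0,"dz":0.02,"rx":0,"ry":0,"rz":0,"claw":0},{"dx":0,"dy":0,"dz":0.012,"rx":0,"ry":0,"rz":0,"claw":0},{"dx":0,"dy":0,"dz":0,"rx":-0.06,"ry":0.053,"rz":-0.001,"claw":0},{"dx":0,"dy":0,"dz":0,"rx":-0.06,"ry":0.053,"rz":-0.001,"claw":0},{"dx":0,"dy":0,"dz":0,"rx":-0.06,"ry":0.053,"rz":-0.001,"claw":0},{"dx":0,"dy":0,"dz":0,"rx":-0.06,"ry":0.053,"rz":-0.001,"claw":0},{"dx":0,"dy":0,"dz":0,"rx":-0.06,"ry":0.053,"rz":-0.001,"claw":0},{"dx":0,"dy":0,"dz":0,"rx":0,"ry":0,"rz":0,"claw":0},{"dx":0,"dy":0,"dz":0,"rx":0,"ry":0,"rz":0,"claw":0}]'
python3 - <<'E'
from jl import *; from go import *
x,C=measure("w4.png",p0=np.load("jig.npy"),N=1); np.save("jig2.npy",x)
plan(np.load("jig.npy"),(.043,.060,.0125),1)
plan(x,(.043,.060,.0125),1)
E
```

```text
clock: 13.08
ee_pos: [0.5076, 0.1137, 0.1523]
tool_rot: [0.01, 0.684, 0.702, 0.197]
force: [0.0, 0.1, -4.8]
grip_width: 0.085
fit [0.4932, 0.0783, 0.0523, 1.6509, 0.298, 0.2647, 0.1668, 0.033, 0.0484] 17.7
side jig_plate [279. 256.] [0.2 0.1]
side seat [283. 235.] [-1.  -2.1]
side rail_top [267. 225.] [-3.1  1.3]
side stop_top [292. 247.] [1.7 2. ]
top rail_top [243. 284.] [-0.8  0.9]
top clamp_fin [204. 276.] [ 3.8 -2. ]
top clamp [221. 273.] [-1.1 -2. ]
top stop_top [283. 262.] [0.4 0.5]
wrist jig_plate [257. 316.] [0.6 1.9]
wrist rail_top [233. 179.] [ 0.4 -1.4]
wrist clamp [299.  80.] [-1.2 -0. ]
now local tcp [0.0441 0.0612 0.0843] rotvec [ 0.0004 -0.0017 -0.0011] shift cur tool [-0.0013 -0.0012  0.0718] shift goal tool [-0.0012 -0.0011  0.0718] force plate [-1.16 -1.02 -3.17] grip 0.086 t 14.1333
now local tcp [0.0439 0.0603 0.078 ] rotvec [ 0.0015  0.0074 -0.0083] shift cur tool [ 0.0002 -0.001   0.0655] shift goal tool [-0.0003 -0.0009  0.0655] force plate [-1.17 -1.04 -3.16] grip 0.086 t 14.1333
```

View pics/w4.png

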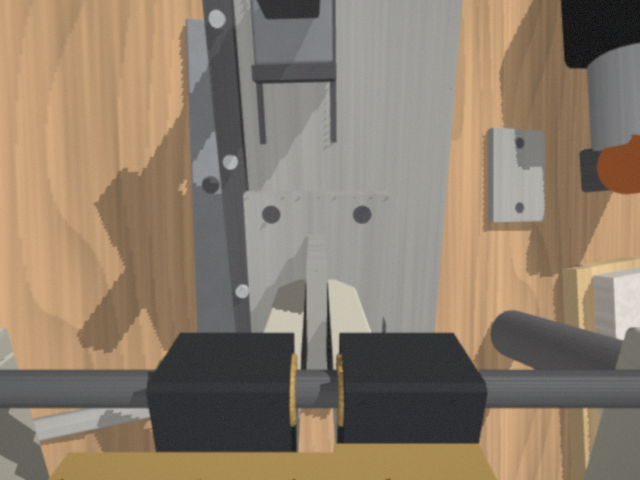

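The bracket is held parallel to the rail (bracket's left edge at column 245 and rail's inner edge at about column 243 at row 192, the rail being lower). The clamp jaw is at row 78.

```bash
python3 -m creep '[{"dx":0,"dy":-0.0005,"dz":0.01,"rx":0,"ry":0.003,"rz":-0.004,"claw":0},{"dx":0,"dy":-0.0005,"dz":0.01,"rx":0,"ry":0,"rz":0,"claw":0},{"dx":0,"dy":0,"dz":0.01,"rx":0,"ry":0,"rz":0,"claw":0},{"dx":0,"dy":0,"dz":0.01,"rx":0,"ry":0,"rz":0,"claw":0},{"dx":0,"dy":0,"dz":0.008,"rx":0,"ry":0,"rz":0,"claw":0},{"dx":0,"dy":0,"dz":0.004,"rx":0,"ry":0,"rz":0,"claw":0},{"dx":0,"dy":0,"dz":0.002,"rx":0,"ry":0,"rz":0,"claw":0},{"dx":0,"dy":0,"dz":0,"rx":0,"ry":0,"rz":0,"claw":0},{"dx":0,"dy":0,"dz":0,"rx":0,"ry":0,"rz":0,"claw":0},{"dx":0,"dy":0,"dz":0,"rx":0,"ry":0,"rz":0,"claw":0}]'
for i in 1 2; do python3 -m creep '[{"dx":0,"dy":0,"dz":0.001,"rx":0,"ry":0,"rz":0,"claw":0},{"dx":0,"dy":0,"dz":0.001,"rx":0,"ry":0,"rz":0,"claw":0},{"dx":0,"dy":0,"dz":0,"rx":0,"ry":0,"rz":0,"claw":0},{"dx":0,"dy":0,"dz":0,"rx":0,"ry":0,"rz":0,"claw":0}]'; done; python3 - <<'E'
from go import *
plan(np.load("jig.npy"),(.043,.060,.0125),1);plan(np.load("jig2.npy"),(.043,.060,.0125),1)
E
```

```text
clock: 14.97
ee_pos: [0.5232, 0.1293, 0.1033]
tool_rot: [0.01, 0.681, 0.704, 0.2]
force: [0.5, -0.5, -4.2]
grip_width: 0.084
clock: 15.3
ee_pos: [0.5234, 0.1299, 0.1009]
tool_rot: [0.009, 0.681, 0.704, 0.2]
force: [-0.4, 0.4, -4.4]
grip_width: 0.085
clock: 15.63
ee_pos: [0.5238, 0.1305, 0.0988]
tool_rot: [0.009, 0.681, 0.704, 0.199]
force: [0.3, -0.1, -4.6]
grip_width: 0.082
now local tcp [0.043  0.0615 0.0262] rotvec [ 0.     -0.0047  0.0029] shift cur tool [-0.0015  0.      0.0136] shift goal tool [-0.0015  0.      0.0137] force plate [-1.1  -1.3  -4.31] grip 0.082 t 15.6333
now local tcp [0.0428 0.0601 0.0199] rotvec [ 0.0011  0.0043 -0.0043] shift cur tool [-0.      0.0002  0.0074] shift goal tool [-0.0001  0.0002  0.0074] force plate [-1.11 -1.33 -4.3 ] grip 0.082 t 15.6333
```

```bash
python3 -m creep '[{"dx":0,"dy":0,"dz":0.0015,"rx":0,"ry":0,"rz":0,"claw":0},{"dx":0,"dy":0,"dz":0.0015,"rx":0,"ry":0,"rz":0,"claw":0},{"dx":0,"dy":0,"dz":0.0015,"rx":0,"ry":0,"rz":0,"claw":0},{"dx":0,"dy":0,"dz":0,"rx":0,"ry":0,"rz":0,"claw":0},{"dx":0,"dy":0,"dz":0,"rx":0,"ry":0,"rz":0,"claw":0}]' | grep -E "pos|force"
python3 -m creep '[{"dx":0,"dy":0,"dz":0.001,"rx":0,"ry":0,"rz":0,"claw":0},{"dx":0,"dy":0,"dz":0.0005,"rx":0,"ry":0,"rz":0,"claw":0},{"dx":0,"dy":0,"dz":0,"rx":0,"ry":0,"rz":0,"claw":0},{"dx":0,"dy":0,"dz":0,"rx":0,"ry":0,"rz":0,"claw":0}]'| grep -E "pos|force"
```

```text
ee_pos: [0.5251, 0.1317, 0.0946]
force: [0.1, 0.9, -4.5]
ee_pos: [0.5256, 0.1321, 0.0934]
force: [0.1, -0.3, -3.7]
```

```bash
python3 -m creep '[{"dx":0,"dy":0,"dz":0.001,"rx":0,"ry":0,"rz":0,"claw":0},{"dx":0,"dy":0,"dz":0.0005,"rx":0,"ry":0,"rz":0,"claw":0},{"dx":0,"dy":0,"dz":0,"rx":0,"ry":0,"rz":0,"claw":0},{"dx":0,"dy":0,"dz":0,"rx":0,"ry":0,"rz":0,"claw":0}]'| grep -E "pos|force"
```

```text
ee_pos: [0.526, 0.1325, 0.092]
force: [0.1, -0.1, -4.4]
```

```bash
python3 -m creep '[{"dx":0,"dy":0,"dz":0.001,"rx":0,"ry":0,"rz":0,"claw":0},{"dx":0,"dy":0,"dz":0.0005,"rx":0,"ry":0,"rz":0,"claw":0},{"dx":0,"dy":0,"dz":0,"rx":0,"ry":0,"rz":0,"claw":0},{"dx":0,"dy":0,"dz":0,"rx":0,"ry":0,"rz":0,"claw":0}]'| grep -E "pos|force"
```

```text
ee_pos: [0.527, 0.1328, 0.0916]
force: [-5.1, -2.8, 3.7]
```

```bash
python3 -m creep '[{"dx":0,"dy":0,"dz":0.001,"rx":0,"ry":0,"rz":0,"claw":0},{"dx":0,"dy":0,"dz":0.0005,"rx":0,"ry":0,"rz":0,"claw":0},{"dx":0,"dy":0,"dz":0,"rx":0,"ry":0,"rz":0,"claw":0},{"dx":0,"dy":0,"dz":0,"rx":0,"ry":0,"rz":0,"claw":0}]'| grep -E "pos|force"
```

```text
ee_pos: [0.5282, 0.133, 0.0916]
force: [-9.6, -5.6, 13.9]
```

```bash
python3 -m creep '[{"dx":0,"dy":0,"dz":-0.001,"rx":0,"ry":0,"rz":0,"claw":0},{"dx":0,"dy":0,"dz":-0.0005,"rx":0,"ry":0,"rz":0,"claw":0},{"dx":0,"dy":0,"dz":0,"rx":0,"ry":0,"rz":0,"claw":0},{"dx":0,"dy":0,"dz":0,"rx":0,"ry":0,"rz":0,"claw":0}]'| grep -E "pos|force"
python3 - <<'E'
from go import *
plan(np.load("jig.npy"),(.035,.050,.0125),1);plan(np.load("jig2.npy"),(.035,.050,.0125),1)
c=cam("wrist"); save(c,"w5.png")
for l in("jig_plate","rail_top","seat","clamp","bracket_mid"): print(l,env.place_of(l,"wrist")[:1])
E
```

```text
ee_pos: [0.5271, 0.1328, 0.0914]
force: [-1.9, -3.2, 5.0]
now local tcp [0.0439 0.0615 0.0178] rotvec [ 0.0017 -0.0046  0.0031] shift cur tool [-0.0115 -0.009   0.0052] shift goal tool [-0.0115 -0.0089  0.0053] force plate [-0.33 -1.62  6.03] grip 0.084 t 17.7167
now local tcp [0.0437 0.0601 0.0115] rotvec [ 0.0027  0.0044 -0.0041] shift cur tool [-0.0101 -0.0087 -0.001 ] shift goal tool [-0.0101 -0.0087 -0.001 ] force plate [-0.35 -1.57  6.05] grip 0.084 t 17.7167
jig_plate []
rail_top [{'xy': [202.7, 199.2], 'confidence': 0.64}]
seat []
clamp [{'xy': [296.3, 69.4], 'confidence': 0.8}]
bracket_mid []
```

View pics/w5.png

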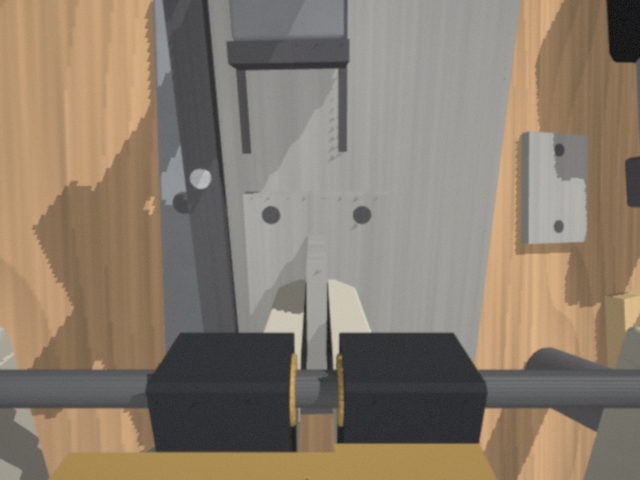

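The jaw is at row 50; the bracket's left edge (col 245) is about 9 mm off the rail edge (col 226), parallel. Releasing.

```bash
python3 -m creep '[{"dx":0,"dy":0,"dz":-0.0005,"rx":0,"ry":0,"rz":0,"claw":0},{"dx":0,"dy":0,"dz":0,"rx":0,"ry":0,"rz":0,"claw":20},{"dx":0,"dy":0,"dz":0,"rx":0,"ry":0,"rz":0,"claw":40},{"dx":0,"dy":0,"dz":0,"rx":0,"ry":0,"rz":0,"claw":40},{"dx":0,"dy":0,"dz":0,"rx":0,"ry":0,"rz":0,"claw":40},{"dx":0,"dy":0,"dz":0,"rx":0,"ry":0,"rz":0,"claw":40},{"dx":0,"dy":0,"dz":0,"rx":0,"ry":0,"rz":0,"claw":40},{"dx":0,"dy":0,"dz":0,"rx":0,"ry":0,"rz":0,"claw":40},{"dx":0,"dy":0,"dz":0,"rx":0,"ry":0,"rz":0,"claw":40},{"dx":0,"dy":0,"dz":0,"rx":0,"ry":0,"rz":0,"claw":40}]'
python3 - <<'E'
from go import *
plan(np.load("jig2.npy"),(.035,.050,.0125),1)
c=cam("wrist"); save(c,"w6.png")
for l in("bracket","bracket_mid"): print(l,env.place_of(l,"wrist")[:1])
E
```

```text
clock: 18.85
ee_pos: [0.5264, 0.1328, 0.0912]
tool_rot: [0.009, 0.681, 0.704, 0.2]
force: [-0.1, -0.3, 0.3]
grip_width: 0.402
now local tcp [0.043  0.0601 0.0115] rotvec [ 0.0015  0.0043 -0.0043] shift cur tool [-0.0101 -0.0079 -0.0009] shift goal tool [-0.0101 -0.008  -0.001 ] force plate [ 0.01 -0.16  0.39] grip 0.402 t 18.85
bracket [{'xy': [300.6, 300.9], 'confidence': 0.72}]
bracket_mid [{'xy': [299.9, 326.4], 'confidence': 0.93}]
```

View pics/w6.png

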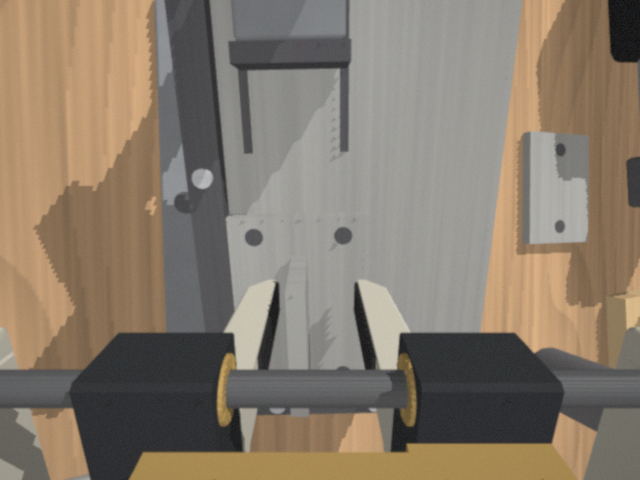

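The bracket slid: its left edge now meets the rail (col 228) and its front edge is at row 215 (about 11 mm moved along). Backing off to see the stop end.

```bash
python3 -m creep '[{"dx":0,"dy":0,"dz":-0.006,"rx":0,"ry":0,"rz":0,"claw":40},{"dx":0,"dy":0,"dz":-0.015,"rx":0,"ry":0,"rz":0,"claw":40},{"dx":0,"dy":0,"dz":-0.02,"rx":0,"ry":0,"rz":0,"claw":40},{"dx":0,"dy":0,"dz":-0.02,"rx":0,"ry":0,"rz":0,"claw":40},{"dx":-0.01,"dy":0,"dz":-0.02,"rx":0,"ry":0,"rz":0,"claw":40},{"dx":-0.02,"dy":0,"dz":-0.01,"rx":0,"ry":0,"rz":0,"claw":40},{"dx":-0.02,"dy":0,"dz":0,"rx":0,"ry":0,"rz":0,"claw":40},{"dx":-0.02,"dy":0,"dz":0,"rx":0,"ry":0,"rz":0,"claw":0},{"dx":0,"dy":0,"dz":0,"rx":0,"ry":0,"rz":0,"claw":0},{"dx":0,"dy":0,"dz":0,"rx":0,"ry":0,"rz":0,"claw":0},{"dx":0,"dy":0,"dz":0,"rx":0,"ry":0,"rz":0,"claw":0}]'
python3 - <<'E'
from jl import *; from go import *
x,C=measure(None,p0=np.load("jig2.npy"),N=1); np.save("jig3.npy",x)
M=Rj(*x[3:6])
r=[]
for n in C:
    p=env.place_of("bracket_mid",n); print(n,p[:1]); 
    if p and p[0]["confidence"]>.5:
        o,d=ray(C[n],p[0]["xy"]); lo=M.T@(o-x[:3]); ld=M.T@d; print("  local at z25",(lo+ld*(.025-lo[2])/ld[2]).round(4))
cr=C["wrist"]["color"][60:360,140:440]; cv2.imwrite("pics/w7.png",cv2.resize(cr[:,:,::-1],None,fx=2,fy=2,interpolation=cv2.INTER_CUBIC))
plan(x,(.035,.05,.08),1)
E
```

```text
clock: 19.92
ee_pos: [0.5054, 0.0412, 0.157]
tool_rot: [0.009, 0.681, 0.704, 0.2]
force: [-0.1, 0.1, -1.0]
grip_width: 0.162
fit [0.4964, 0.076, 0.0579, 1.6889, 0.2964, 0.261, 0.1728, 0.0306, 0.0415] 105.4
side jig_plate [280. 253.] [0.1 1.6]
side seat [285. 235.] [-2.2 -3.4]
side rail_top [264. 224.] [-1.   1.6]
side clamp [361. 225.] [-92.6 -19. ]
top jig_plate [284. 275.] [-3.5  2.7]
top seat [265. 268.] [-0.4  0.8]
top rail_top [244. 286.] [-1.2 -1. ]
top clamp_fin [204. 277.] [ 1.6 -0.1]
top clamp [219. 270.] [-0.6  2.8]
top stop_top [284. 265.] [-0.4 -1.4]
wrist jig_plate [261. 222.] [3.  2.3]
wrist rail_top [237.  64.] [ 0.3 -0.1]
wrist clamp_fin [262. 220.] [  11.4 -203.2]
wrist clamp [509. 266.] [-107.5 -158.6]
wrist stop_top [324. 238.] [-0.4  0.2]
side [{'xy': [284.5, 230.5], 'confidence': 0.77}]
  local at z25 [0.0422 0.0507 0.025 ]
top [{'xy': [269.2, 268.5], 'confidence': 0.84}]
  local at z25 [0.0336 0.0376 0.025 ]
wrist [{'xy': [510.1, 111.2], 'confidence': 0.66}]
  local at z25 [0.1596 0.0747 0.025 ]
now local tcp [ 0.0363 -0.0092  0.0984] rotvec [ 0.0131  0.012  -0.0404] shift cur tool [ 0.0593 -0.0039  0.0176] shift goal tool [ 0.0592 -0.0013  0.0184] force plate [-0.31  0.21 -0.24] grip 0.005 t 21.1167
```

View pics/w7.png

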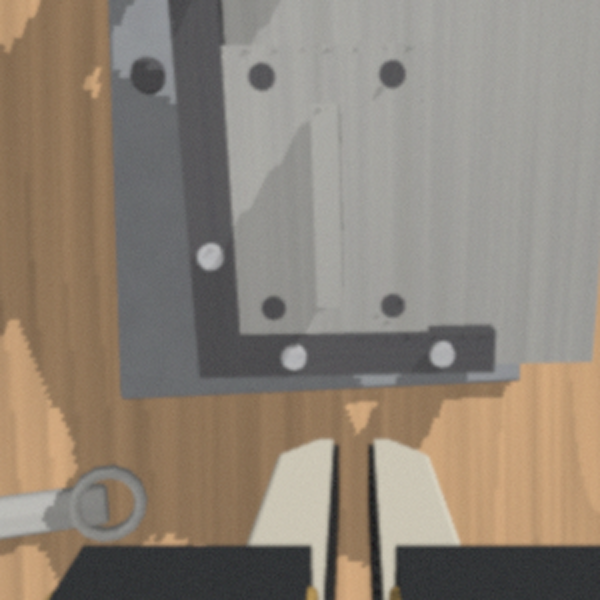

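The crop shows the bracket square in the corner: its long edge on the rail (220,45)–(240,334), its short edge on the stop at row 333, within about 0.5 mm given the 8 mm base height parallax. Seated and released; now the clamp.

```bash
python3 - <<'E'
from go import *
plan(np.load("jig2.npy"),(.033,.245,.095),1)
E
```

```text
now local tcp [ 0.0425 -0.0096  0.1028] rotvec [ 0.0014  0.0044 -0.0043] shift cur tool [ 0.2546 -0.0106  0.0067] shift goal tool [ 0.2546 -0.0095  0.0078] force plate [-0.32  0.2  -0.23] grip 0.005 t 21.1167
```

```bash
python3 -m creep '[{"dx":0.0145,"dy":-0.001,"dz":0,"rx":0,"ry":0,"rz":0,"claw":0},{"dx":0.024,"dy":-0.001,"dz":0,"rx":0,"ry":0,"rz":0,"claw":0},{"dx":0.024,"dy":-0.001,"dz":0,"rx":0,"ry":0,"rz":0,"claw":0},{"dx":0.024,"dy":-0.001,"dz":0,"rx":0,"ry":0,"rz":0,"claw":0},{"dx":0.024,"dy":-0.001,"dz":0,"rx":0,"ry":0,"rz":0,"claw":0},{"dx":0.024,"dy":-0.001,"dz":0,"rx":0,"ry":0,"rz":0,"claw":0},{"dx":0.024,"dy":-0.001,"dz":0,"rx":0,"ry":0,"rz":0,"claw":0},{"dx":0.024,"dy":-0.001,"dz":0,"rx":0,"ry":0,"rz":0,"claw":0},{"dx":0.024,"dy":-0.001,"dz":0,"rx":0,"ry":0,"rz":0,"claw":0},{"dx":0.024,"dy":-0.001,"dz":0,"rx":0,"ry":0,"rz":0,"claw":0},{"dx":0.024,"dy":-0.0005,"dz":0,"rx":0,"ry":0,"rz":0,"claw":0},{"dx":0,"dy":0,"dz":0,"rx":0,"ry":0,"rz":0,"claw":0},{"dx":0,"dy":0,"dz":0,"rx":0,"ry":0,"rz":0,"claw":0}]'
python3 - <<'E'
from jl import *; from go import *
x=np.load("jig2.npy"); plan(x,(.033,.24,.033),1)
M=Rj(*x[3:6]); C={n:cam(n) for n in("side","top")}
r=[]
for n in C:
    p=env.place_of("clamp_fin",n); print(n,p[:1])
    if p and p[0]["confidence"]>.5:
        o,d=ray(C[n],p[0]["xy"]); lo=M.T@(o-x[:3]); ld=M.T@d; print("  local at z43",(lo+ld*(.043-lo[2])/ld[2]).round(4))
    print(n,"tcp px",proj(C[n],env.sense()["ee_pos"]).round(0))
cr=[C["side"]["color"][130:280,200:350],C["top"]["color"][200:350,150:300]]
cv2.imwrite("pics/s8.png",cv2.resize(np.hstack(cr)[:,:,::-1],None,fx=2.6,fy=2.6,interpolation=cv2.INTER_CUBIC))
E
```

```text
clock: 22.2
ee_pos: [0.4767, 0.2871, 0.2198]
tool_rot: [0.009, 0.68, 0.705, 0.2]
force: [-0.3, 0.2, -0.1]
grip_width: 0.005
now local tcp [0.0328 0.2461 0.1018] rotvec [ 0.0011  0.0036 -0.0016] shift cur tool [-0.0058  0.0001  0.0688] shift goal tool [-0.0061  0.0002  0.0688] force plate [-0.28  0.22 -0.1 ] grip 0.005 t 22.2
side [{'xy': [268.7, 195.0], 'confidence': 0.54}]
  local at z43 [0.045  0.1829 0.043 ]
side tcp px [253. 171.]
top [{'xy': [204.1, 276.3], 'confidence': 0.51}]
  local at z43 [0.0285 0.2125 0.043 ]
top tcp px [193. 280.]
```

View pics/s8.png

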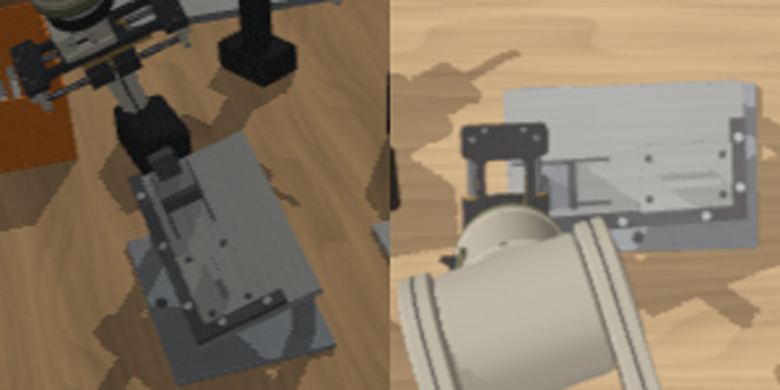

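The bracket lies in the corner; the shut fingers are above and behind the clamp fin (side crop fin about (170,165), tips about (137,105)).

```bash
python3 -m creep '[{"dx":0,"dy":0,"dz":0.01,"rx":0,"ry":0,"rz":0,"claw":0},{"dx":0,"dy":0,"dz":0.01,"rx":0,"ry":0,"rz":0,"claw":0},{"dx":0,"dy":0,"dz":0.01,"rx":0,"ry":0,"rz":0,"claw":0},{"dx":0,"dy":0,"dz":0.01,"rx":0,"ry":0,"rz":0,"claw":0},{"dx":0,"dy":0,"dz":0.01,"rx":0,"ry":0,"rz":0,"claw":0},{"dx":0,"dy":0,"dz":0.01,"rx":0,"ry":0,"rz":0,"claw":0},{"dx":0,"dy":0,"dz":0.006,"rx":0,"ry":0,"rz":0,"claw":0},{"dx":0,"dy":0,"dz":0,"rx":0,"ry":0,"rz":0,"claw":0},{"dx":0,"dy":0,"dz":0,"rx":0,"ry":0,"rz":0,"claw":0}]'
python3 -m creep '[{"dx":-0.003,"dy":0,"dz":0,"rx":0,"ry":0,"rz":0,"claw":0},{"dx":-0.003,"dy":0,"dz":0,"rx":0,"ry":0,"rz":0,"claw":0},{"dx":-0.003,"dy":0,"dz":0,"rx":0,"ry":0,"rz":0,"claw":0},{"dx":-0.003,"dy":0,"dz":0,"rx":0,"ry":0,"rz":0,"claw":0},{"dx":-0.003,"dy":0,"dz":0,"rx":0,"ry":0,"rz":0,"claw":0}]'
python3 -m creep '[{"dx":-0.003,"dy":0,"dz":0,"rx":0,"ry":0,"rz":0,"claw":0},{"dx":-0.003,"dy":0,"dz":0,"rx":0,"ry":0,"rz":0,"claw":0},{"dx":-0.003,"dy":0,"dz":0,"rx":0,"ry":0,"rz":0,"claw":0},{"dx":-0.003,"dy":0,"dz":0,"rx":0,"ry":0,"rz":0,"claw":0},{"dx":-0.003,"dy":0,"dz":0,"rx":0,"ry":0,"rz":0,"claw":0}]'
python3 - <<'E'
from go import *
plan(np.load("jig2.npy"),(.033,.1495,.035),1)
E
```

```text
clock: 23.15
ee_pos: [0.4956, 0.3039, 0.1582]
tool_rot: [0.009, 0.681, 0.705, 0.199]
force: [0.1, 0.9, 0.2]
grip_width: 0.006
clock: 23.57
ee_pos: [0.4972, 0.289, 0.1553]
tool_rot: [0.009, 0.681, 0.704, 0.2]
force: [-0.8, -0.1, 0.3]
grip_width: 0.003
clock: 23.98
ee_pos: [0.4981, 0.2752, 0.1513]
tool_rot: [0.009, 0.681, 0.704, 0.2]
force: [0.8, 5.5, 0.8]
grip_width: 0.009
now local tcp [0.0332 0.215  0.0359] rotvec [ 0.0016  0.0032 -0.0044] shift cur tool [-0.0655  0.0001  0.0011] shift goal tool [-0.0655 -0.0002  0.0009] force plate [ 0.95  5.4  -0.97] grip 0.009 t 23.9833
```

```bash
python3 -m creep '[{"dx":-0.003,"dy":0,"dz":0,"rx":0,"ry":0,"rz":0,"claw":0},{"dx":-0.003,"dy":0,"dz":0,"rx":0,"ry":0,"rz":0,"claw":0},{"dx":-0.003,"dy":0,"dz":0,"rx":0,"ry":0,"rz":0,"claw":0},{"dx":-0.003,"dy":0,"dz":0,"rx":0,"ry":0,"rz":0,"claw":0},{"dx":-0.003,"dy":0,"dz":0,"rx":0,"ry":0,"rz":0,"claw":0},{"dx":-0.003,"dy":0,"dz":0,"rx":0,"ry":0,"rz":0,"claw":0},{"dx":-0.003,"dy":0,"dz":0,"rx":0,"ry":0,"rz":0,"claw":0},{"dx":-0.003,"dy":0,"dz":0,"rx":0,"ry":0,"rz":0,"claw":0},{"dx":-0.003,"dy":0,"dz":0,"rx":0,"ry":0,"rz":0,"claw":0},{"dx":-0.003,"dy":0,"dz":0,"rx":0,"ry":0,"rz":0,"claw":0},{"dx":-0.003,"dy":0,"dz":0,"rx":0,"ry":0,"rz":0,"claw":0},{"dx":-0.003,"dy":0,"dz":0,"rx":0,"ry":0,"rz":0,"claw":0},{"dx":-0.003,"dy":0,"dz":0,"rx":0,"ry":0,"rz":0,"claw":0},{"dx":-0.003,"dy":0,"dz":0,"rx":0,"ry":0,"rz":0,"claw":0},{"dx":-0.003,"dy":0,"dz":0,"rx":0,"ry":0,"rz":0,"claw":0},{"dx":-0.002,"dy":0,"dz":0,"rx":0,"ry":0,"rz":0,"claw":0},{"dx":0,"dy":0,"dz":0,"rx":0,"ry":0,"rz":0,"claw":0},{"dx":0,"dy":0,"dz":0,"rx":0,"ry":0,"rz":0,"claw":0}]'
python3 - <<'E'
from go import *
x=np.load("jig2.npy"); plan(x,(.033,.1495,.035),1)
C={n:cam(n) for n in("side","wrist")}; M=Rj(*x[3:6])
for n in C:
  for l,z in(("clamp",0),("clamp_fin",.043),("bracket_mid",.025)):
    p=env.place_of(l,n)
    if p:
        o,d=ray(C[n],p[0]["xy"]); lo=M.T@(o-x[:3]); ld=M.T@d; print(n,l,round(p[0]["confidence"],2),p[0]["xy"],(lo+ld*(z-lo[2])/ld[2]).round(4))
save(C["side"],"s9.png")
E
```

```text
clock: 25.48
ee_pos: [0.5017, 0.2292, 0.1391]
tool_rot: [0.01, 0.681, 0.704, 0.2]
force: [0.1, 0.9, 0.7]
grip_width: 0.008
now local tcp [0.0332 0.1672 0.0363] rotvec [ 0.0019  0.0049 -0.0045] shift cur tool [-0.0177 -0.0001  0.0013] shift goal tool [-0.0177 -0.0002  0.0013] force plate [0.26 1.03 0.37] grip 0.008 t 25.4833
side clamp 0.79 [277.1, 219.7] [0.0363 0.118  0.    ]
side bracket_mid 0.63 [283.0, 231.3] [0.0402 0.0539 0.025 ]
wrist clamp 0.7 [317.1, 339.5] [0.0323 0.1185 0.    ]
wrist clamp_fin 0.81 [318.0, 322.4] [0.0327 0.1566 0.043 ]
wrist bracket_mid 0.78 [320.1, 452.9] [0.0337 0.0538 0.025 ]
```

```bash
python3 -m creep '[{"dx":-0.002,"dy":0,"dz":0,"rx":0,"ry":0,"rz":0,"claw":0},{"dx":-0.002,"dy":0,"dz":0,"rx":0,"ry":0,"rz":0,"claw":0},{"dx":-0.002,"dy":0,"dz":0,"rx":0,"ry":0,"rz":0,"claw":0},{"dx":-0.002,"dy":0,"dz":0,"rx":0,"ry":0,"rz":0,"claw":0},{"dx":-0.002,"dy":0,"dz":0,"rx":0,"ry":0,"rz":0,"claw":0},{"dx":-0.001,"dy":0,"dz":0,"rx":0,"ry":0,"rz":0,"claw":0}]'
python3 -m creep '[{"dx":-0.0005,"dy":0,"dz":0,"rx":0,"ry":0,"rz":0,"claw":0},{"dx":-0.0005,"dy":0,"dz":0,"rx":0,"ry":0,"rz":0,"claw":0},{"dx":-0.0005,"dy":0,"dz":0,"rx":0,"ry":0,"rz":0,"claw":0}]'
cat > f.py <<'E'
from go import *
plan(np.load("jig2.npy"),(.033,.1495,.035),1)
E
python3 f.py
```

```text
clock: 26.38
ee_pos: [0.5021, 0.2189, 0.1358]
tool_rot: [0.009, 0.681, 0.704, 0.199]
force: [0.4, 5.7, -1.0]
grip_width: 0.008
clock: 26.63
ee_pos: [0.5022, 0.2176, 0.1355]
tool_rot: [0.009, 0.681, 0.704, 0.199]
force: [-0.6, 5.2, -2.3]
grip_width: 0.006
now local tcp [0.0326 0.1551 0.036 ] rotvec [ 0.0011  0.0043 -0.0044] shift cur tool [-0.0056  0.0004  0.001 ] shift goal tool [-0.0056  0.0004  0.001 ] force plate [-1.31  4.44 -3.38] grip 0.006 t 26.6333
```

```bash
python3 -m creep '[{"dx":-0.0005,"dy":0,"dz":0,"rx":0,"ry":0,"rz":0,"claw":0},{"dx":-0.0005,"dy":0,"dz":0,"rx":0,"ry":0,"rz":0,"claw":0},{"dx":-0.0005,"dy":0,"dz":0,"rx":0,"ry":0,"rz":0,"claw":0}]' >/dev/null; python3 f.py; python3 -m creep '[{"dx":-0.0005,"dy":0,"dz":0,"rx":0,"ry":0,"rz":0,"claw":0},{"dx":-0.0005,"dy":0,"dz":0,"rx":0,"ry":0,"rz":0,"claw":0}]' >/dev/null; python3 f.py
```

```text
now local tcp [0.0327 0.1536 0.036 ] rotvec [ 0.0011  0.0044 -0.0043] shift cur tool [-0.0041  0.0003  0.001 ] shift goal tool [-0.0041  0.0003  0.001 ] force plate [-1.35  4.81 -2.86] grip 0.007 t 26.8833
now local tcp [0.0327 0.1526 0.036 ] rotvec [ 0.0012  0.0044 -0.0043] shift cur tool [-0.0031  0.0003  0.001 ] shift goal tool [-0.0031  0.0003  0.001 ] force plate [-0.88  4.   -2.58] grip 0.006 t 27.05
```

```bash
for i in 1 2 3; do python3 -m creep '[{"dx":-0.0003,"dy":0,"dz":0,"rx":0,"ry":0,"rz":0,"claw":0},{"dx":-0.0003,"dy":0,"dz":0,"rx":0,"ry":0,"rz":0,"claw":0}]' >/dev/null; python3 f.py | grep -o "tcp.*rotv\|force.*"; done
```

```text
tcp [0.0327 0.152  0.036 ] rotv
force plate [-0.74  4.4  -3.36] grip 0.006 t 27.2167
tcp [0.0327 0.1514 0.036 ] rotv
force plate [-1.87  2.91 -3.25] grip 0.002 t 27.3833
tcp [0.0327 0.1511 0.036 ] rotv
force plate [-0.58  7.39 -4.75] grip 0.006 t 27.55
```

```bash
python3 -m creep '[{"dx":0,"dy":0,"dz":0,"rx":0,"ry":0,"rz":0,"claw":0},{"dx":0,"dy":0,"dz":0,"rx":0,"ry":0,"rz":0,"claw":0}]' >/dev/null; python3 f.py | grep -o "tcp.*rotv\|force.*"; python3 -m creep '[{"dx":-0.0002,"dy":0,"dz":0,"rx":0,"ry":0,"rz":0,"claw":0},{"dx":0,"dy":0,"dz":0,"rx":0,"ry":0,"rz":0,"claw":0}]' >/dev/null; python3 f.py | grep -o "tcp.*rotv\|force.*"
```

```text
tcp [0.0327 0.1511 0.036 ] rotv
force plate [-1.21  4.59 -4.65] grip 0.004 t 27.7167
tcp [0.0327 0.151  0.036 ] rotv
force plate [-0.49  7.43 -4.14] grip 0.005 t 27.8833
```

```bash
cat > fa.py <<'E'
from go import *
# camera calls let 0.05 s pass each: average force over 8 readings
M=Rj(*np.load("jig2.npy")[3:6]); F=[];P=[]
for i in range(8): env.capture("side"); s=env.sense(); F.append(M.T@s["force"]); P.append(M.T@(s["ee_pos"]-np.load("jig2.npy")[:3]))
print("mean F",np.mean(F,0).round(2),"sd",np.std(F,0).round(2),"tcp",np.mean(P,0).round(5),s["clock"])
E
python3 fa.py; python3 -m creep '[{"dx":-0.0003,"dy":0,"dz":0,"rx":0,"ry":0,"rz":0,"claw":0},{"dx":0,"dy":0,"dz":0,"rx":0,"ry":0,"rz":0,"claw":0}]' >/dev/null; python3 fa.py
```

```text
mean F [-0.72  6.45 -4.28] sd [0.39 0.42 0.54] tcp [0.0327  0.15106 0.03605] 28.2833
mean F [-0.43  7.76 -4.55] sd [0.25 0.38 0.24] tcp [0.0327  0.15104 0.03605] 28.85
```

```bash
python3 -m creep '[{"dx":-0.0003,"dy":0,"dz":0,"rx":0,"ry":0,"rz":0,"claw":0},{"dx":-0.0003,"dy":0,"dz":0,"rx":0,"ry":0,"rz":0,"claw":0},{"dx":0,"dy":0,"dz":0,"rx":0,"ry":0,"rz":0,"claw":0}]' >/dev/null; python3 fa.py
```

```text
mean F [-0.64 10.48 -5.73] sd [0.44 0.55 0.41] tcp [0.0327  0.15097 0.03608] 29.5
```

```bash
python3 -m creep '[{"dx":-0.0003,"dy":0,"dz":0,"rx":0,"ry":0,"rz":0,"claw":0},{"dx":0,"dy":0,"dz":0,"rx":0,"ry":0,"rz":0,"claw":0},{"dx":0,"dy":0,"dz":0,"rx":0,"ry":0,"rz":0,"claw":0}]' >/dev/null; python3 fa.py
```

```text
mean F [-0.52 11.71 -5.93] sd [0.24 0.49 0.62] tcp [0.03272 0.15095 0.0361 ] 30.15
```

```bash
python3 -m creep '[{"dx":0.0005,"dy":0,"dz":0,"rx":0,"ry":0,"rz":0,"claw":0},{"dx":0.001,"dy":0,"dz":0,"rx":0,"ry":0,"rz":0,"claw":0},{"dx":0.002,"dy":0,"dz":0,"rx":0,"ry":0,"rz":0,"claw":0},{"dx":0.005,"dy":0,"dz":0,"rx":0,"ry":0,"rz":0,"claw":0},{"dx":0.01,"dy":0,"dz":0,"rx":0,"ry":0,"rz":0,"claw":0},{"dx":0.01,"dy":0,"dz":0,"rx":0,"ry":0,"rz":0,"claw":0},{"dx":0,"dy":0,"dz":-0.01,"rx":0,"ry":0,"rz":0,"claw":0},{"dx":0,"dy":0,"dz":-0.02,"rx":0,"ry":0,"rz":0,"claw":0},{"dx":0,"dy":0,"dz":-0.02,"rx":0,"ry":0,"rz":0,"claw":0},{"dx":-0.02,"dy":0,"dz":-0.02,"rx":0,"ry":0,"rz":0,"claw":0},{"dx":-0.025,"dy":0,"dz":-0.02,"rx":0,"ry":0,"rz":0,"claw":0},{"dx":-0.03,"dy":0,"dz":-0.01,"rx":0,"ry":0,"rz":0,"claw":0},{"dx":-0.03,"dy":0,"dz":0,"rx":0,"ry":0,"rz":0,"claw":0},{"dx":-0.03,"dy":0,"dz":0,"rx":0,"ry":0,"rz":0,"claw":0},{"dx":-0.03,"dy":0,"dz":0,"rx":0,"ry":0,"rz":0,"claw":0},{"dx":0,"dy":0,"dz":0,"rx":0,"ry":0,"rz":0,"claw":0},{"dx":0,"dy":0,"dz":0,"rx":0,"ry":0,"rz":0,"claw":0}]'
python3 - <<'E'
from h import *
c=cam("wrist"); cr=c["color"][0:360,120:520]; cv2.imwrite("pics/w10.png",cv2.resize(cr[:,:,::-1],None,fx=1.6,fy=1.6,interpolation=cv2.INTER_CUBIC))
E
```

```text
clock: 31.57
ee_pos: [0.4841, 0.0519, 0.191]
tool_rot: [0.01, 0.683, 0.703, 0.199]
force: [-0.2, -0.7, 0.1]
grip_width: 0.006
```

View pics/w10.png

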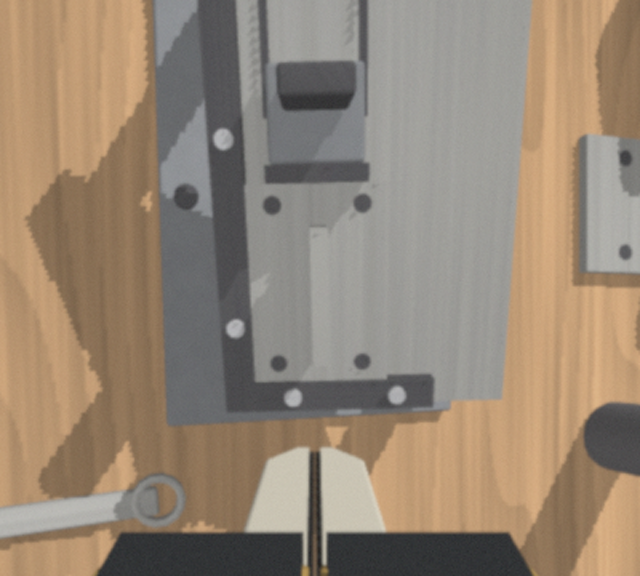

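The jaw (row 180) is against the bracket's free end. The bracket sits square in the corner: the stop edge is at row 381 and the rail edge at cols 245–255. The tool is clear of everything.

```bash
python3 -c "
from bench import env
print(env.close_job())"
```

```text
the job is handed in; nothing more can be done
None
```

I laid the bracket flat on the jig plate and let go about 8 mm from the rail and 10 mm from the stop. It slid home by itself, with no nudge needed. I then pushed the clamp block against its free end with the shut fingers, backed the arm clear and handed the job in at about 32 s of the 72 s allowed. The hand-in reported no verdict.

**Seating:** Before clamping, a close wrist picture showed the bracket square against both the rail and the stop, within roughly 0.5 mm. The last wrist picture showed it still square there, with the jaw against its end.

**Clamp force:** The wrist force while pushing averaged 11.7 N, against about 4.5–5 N of drag. That makes the press about 7 N, which I inferred rather than measured directly. I did not measure what the clamp still presses with after release; the picture only shows it in contact.

**Contact with the plate:** Setting the bracket down peaked at roughly 20 N, against the 60 N limit.

**Disagreements:**
- The jig pose fits differed by up to 6 mm in height; I used the one that agreed with the touch-down.
- Some network detections of the clamp, its fin and the bracket point were far off, so I ignored them.
- I did not re-measure the other things on the bench. The last picture shows the wrench, can and flat plate apparently undisturbed; the nut, driver, battery and socket are not in it.

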